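# Lock the shaft clamp

### The arm

A 7-joint arm with a two-finger parallel gripper is mounted at the origin on the work surface. World frame = base frame: x ahead of the robot, y to its left, z up, the work surface at z = 0. Lengths are in m, angles in rad, forces in N, time in s.
With the tool pointing down it reaches from about 0.4 to 0.85 m from the base axis. Payload 4.5 kg.
Tool frame: the origin (TCP) lies on the front face of the gripper's body, between the roots of the fingers; the fingertips stand 73 mm ahead of it and the grasp point (between the pads) lies 54 mm ahead of it; z points along the fingers, x is the direction in which the jaws open and shut, and the axes are right-handed (so a half turn about z gives the same grasp; the last joint's range is limited). The gripper opens to 85 mm and grips with 20 to 120 N. Pads are 22 mm wide; open, the fingers measure 114 mm over their backs; the gripper's body (76 mm by 85 mm) begins 54 mm behind the grasp point. The pads swing forward as they close: fully open they stand 13 mm farther back than shut.
Start: joints at [-1.224, 0.689, -0.195, 1.565, 0.157, 0.902, -0.215], TCP at [0.192, 0.595, 0.304] pointing down, gripper open.
Joint ranges: [-3.01, 3.01], [-0.46, 2.08], [-1.47, 1.51], [0.13, 2.56], [-1, 4.14], [0.04, 2.09], [-2.66, 2.66]. Speed limits (rad/s): [2.57, 2.57, 3.14, 3.14, 3.14, 3.14, 3.14].

### API

Orientations are given as a unit quaternion [x, y, z, w].
In Python, from station import * gives the robot as it stands.
- The arm moves only by the tool apply_moves, never from a script. Its argument "series" is a list of rows, each an object of numbers: "tx", "ty", "tz": the shift along the world's x, y, z in mm; "spin": the turn about the world's z in rad; "grip": the opening, from 0 (shut) to 1 (fully open). A call has 1 to 8 rows; each row is the pose to reach, as a shift and turn from the pose commanded when the call began; what a row does not reach only later rows make up. A row lasts 1/10 s, in which the tool goes at most 50 mm and 8.59 degrees, less where a joint would pass 70% of its speed; a pose out of reach is approached as far as the arm can. A call with a gripper value outside its range is refused whole. The fingers move at their own pace and stop on an object; the grip force is fixed at half the most. Time passes only in rows, so rows that repeat a pose let the fingers close. It gives the time, the measured TCP pose, the force and the opening at its end, in the units of the state.
- get_state(): the state, without advancing time (a new reading comes with each control period).
- snapshot(name): name is "side" or "top"; returns the picture (400x640x3 uint8, red, green, blue); there is no depth.
- get_calibration(name): a dict with "fx", "fy", "cx", "cy" (pixels), "k1" (the pictures are not rectified: a ray, as slopes to the right and down, at radius r is drawn at 1 + k1 r^2 times it, then the intrinsics apply), "xyz" and "orientation" of the camera in the world. Camera axes: x right, y up, looking along -z (the intrinsics and any distortion apply to the point x, -y, -z); pixel columns grow to the right and rows downward; lengths in m; the calibration is good to about 2 mm. A picture is of the moment at which its call begins. get_calibration takes no time and is no camera call.
- close_job(): hands the job in, once; it reports no verdict.
The state is a dict: "time_s": time; "qpos": joint angles; "joint_velocities": joint speeds; "tau": joint torques, N m; "tool_pos": TCP position; "ee_rot": TCP orientation; "ft_force": force on the tool from outside, world axes, zero at the start; "moment": the same for the moment, N m; "opening": finger opening in m.
Only numpy, scipy, OpenCV 4.12 (cv2) and the standard library are available. Lean on these libraries where they do the work, as an engineer would, in place of code of your own. Each camera call takes 0.05 s, during which the arm holds its last target. There are 200 camera calls.

### The job

Lock the bench clamp that holds the golf shaft. With one fingertip press the long spring catch bar down and keep it held down while the other finger pushes the upright paddle of the bolt, until the bolt is fully home through the keeper; then let go so that the catch springs back up and the hand is clear. Only press and push: do not grip the paddle, and do not pick up or shove aside the bottle, the tape roll or the brush.

Things in the scene. Friction and masses are not known exactly. Their poses are not given: they have to be found in the camera images.
- fixture: The clamp, screwed to the bench, moved and turned each run. Base plate 120 x 290 mm; origin on the bench. Its y: the way the bolt goes home, x away from the robot at yaw 0, z up. The bolt, a round bar 16 mm thick, lies along y at x = +30 mm, its axis 26 mm up, in guide blocks at y = -100 and +35 mm, tops 38 mm up. From y = -120 to +50 mm only the catch bar and the paddle rise above 38 mm.
- keeper (a point): Centre of the keeper: two steel cheeks under the strap which the bolt's end enters; 26 mm above the bench, at x = +30, y = +64 mm of the fixture. Strap, its hinge and cradle lie at y = +56 to +161 mm, tops 70 mm above the bench.
- shaft (a point): Point on the axis of the clamped steel shaft (13 mm thick), 53 mm above the bench, at x = 0, y = +115 mm of the fixture. The shaft runs along the fixture's x from -90 to +330 mm and wears a black grip, up to 31 mm thick, from x = +100 mm.
- catch_pad: Flat thumb bar of the spring catch, dark steel, 28 mm (x) by 110 mm (y, parallel to the bolt), 8 mm thick. Origin: centre of its top face, 56 mm above the bench when up, at x = -30, y = -50 mm of the fixture; axes as the fixture. It sinks straight down, level, wherever along its length it is pressed.
- catch (a joint): How far the bar is pressed, m: 0 up, 0.010 fully down (solid stop). Spring about 2 N at first, 5 N fully down. Its tongue stands between teeth on the bolt's side and blocks it unless pressed past 0.006; let up on the way, it blocks at the next tooth. It can rise fully only with the bolt at 0-0.008, 0.020-0.024 or 0.036-0.040.
- paddle: The bolt's upright flat steel paddle, 30 mm wide (its x), 10 mm thick (its y), its top 86 mm and its foot 30 mm above the bench. Origin: its centre, 58 mm above the bench, at x = +30 mm of the fixture and at y = -45 mm plus the bolt's travel; same axes as the fixture. Push it towards +y.
- bolt (a joint): Travel of the bolt towards +y of the fixture, in m: 0 fully withdrawn, 0.040 fully home (solid stop). Starts between 0 and 0.006. It slides with about 2 to 3 N of friction and stays where it is left.
- bottle: Bystander: clear plastic bottle, 60 mm across, 140 mm tall, standing loose. Origin: centre of its foot.
- tape: Bystander: loose roll of tape lying flat, 90 mm across, 24 mm high. Origin: centre of its underside.
- brush: Bystander: loose brush about 200 mm long, lying on the bench beyond the clamp, roughly parallel to the bolt. Origin at its underside.

How it is judged:
On the way, in this order (a step that is already met when the one before it is completed fails the run):
1. a finger holds the catch down while the bolt is still withdrawn (value of joint catch above 0.006 m and value of joint bolt below 0.012 m and contact force between the fingers and catch_pad above 0.5 N), for 0.1 s.
2. the bolt has been pushed past its last tooth with the catch still held down by a finger (value of joint catch above 0.005 m and value of joint bolt above 0.031 m and contact force between the fingers and catch_pad above 0.5 N), for 0.02 s.
At the end, for the whole second after the job is handed in: The bolt is home (within 4.5 mm of its stop) and at rest, the catch has sprung up again (within 2.5 mm of its top) and locks it there, and the bottle, the tape roll and the brush are within 30 mm of where they stood (value of joint bolt above 0.0355 m and value of joint catch below 0.0025 m and velocity of joint bolt below 0.005 m/s and distance of each of bottle, tape, brush from where it was at the start of the episode below 0.03 m); the robot touches nothing.
It fails at once if a bystander is shoved more than 30 mm or knocked over (distance of any of bottle, tape, brush from where it was at the start of the episode above 0.03 m or angle between bottle's own z axis and vertical above 0.5 rad).
It fails at once if a bystander is lifted off the bench (height (world z) of any of bottle, tape above 0.015 m or height (world z) of brush above 0.025 m).
It fails at once if the paddle is gripped between the fingers (distance between the grasp point and paddle below 0.035 m and horizontal distance between the grasp point and paddle below 0.01 m and contact force between the fingers and paddle above 2 N).
It also fails if it takes over 48 s, if anything falls off the work surface, if the arm or the gripper's body presses on something with over 40 N, if the wrist force passes 120 N, or if a joint passes its speed limit or range.

## Working session

There is one attempt and no reset: what is moved stays moved. The work goes in short steps, Python scripts to look and compute and a tool call to move; the robot and the scene stay as the last step left them, time stands still between calls to the robot, and variables do not carry over. Pictures are saved under pics/ and viewed, about 8 in all and at most 12, crops included, and the job is handed in when it is done.

Besides the shell and the picture viewer there is one more tool, called after ">>>" as a command line: name --argument value ..., lists and objects as JSON in quotes. apply_moves: Moves the arm, as the interface text tells. Its arguments: {"type":"object","properties":{"series":{"type":"array"}},"required":["series"]}

```bash
mkdir -p pics; python3 - <<'E'
from station import *
import cv2
print(get_state())
for n in("side","top"):
    print(n,get_calibration(n)); cv2.imwrite(f"pics/{n}0.png",snapshot(n)[:,:,::-1])
E
```

```text
{'time_s': 0.0, 'qpos': array([-1.22420051,  0.69004575, -0.19451096,  1.56637479,  0.15732073,
        0.90251417, -0.2151146 ]), 'joint_velocities': array([ 0.00026118, -0.00184402, -0.00056124,  0.00268707,  0.00096351,
        0.00091696,  0.00096549]), 'tau': array([ 1.36456805e-03, -5.39622295e+01, -1.26615789e+00, -1.58543551e+01,
        9.08635149e-03,  9.82797443e-03,  5.59545477e-07]), 'tool_pos': array([0.19220638, 0.59414894, 0.30303712]), 'ee_rot': array([ 8.08590968e-01,  5.88370375e-01, -7.38784950e-04,  6.34325543e-04]), 'ft_force': array([-0.0989967 ,  0.17917068, -0.43946278]), 'moment': array([ 0.00957589,  0.01707147, -0.02563339]), 'opening': 0.0854389562580979}
side {'fx': 361.72168213048997, 'fy': 361.72168213048997, 'cx': 317.18048219451265, 'cy': 195.45572768168554, 'k1': -0.05178825030437863, 'xyz': array([0.21801693, 0.44494959, 0.6799679 ]), 'orientation': array([-0.14241538,  0.36301983,  0.85143517, -0.35070302])}
top {'fx': 362.0860235227573, 'fy': 362.0860235227573, 'cx': 324.13600298002007, 'cy': 196.73679603483805, 'k1': -0.02731822597409002, 'xyz': array([ 0.53369465, -0.00784711,  0.81012056]), 'orientation': array([ 0.04950969, -0.02198519, -0.70421796,  0.7079142 ])}
```

View pics/side0.png

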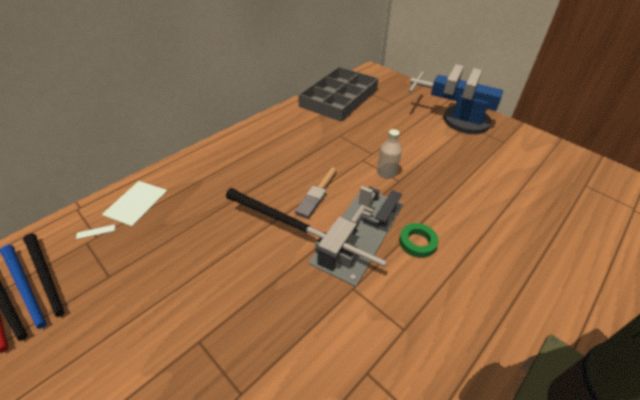

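View pics/top0.png

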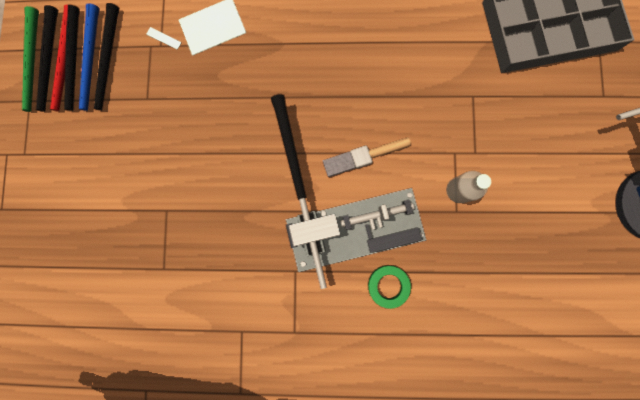

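The side view shows the clamp around (360,230), with the bottle at (390,155), the tape at (419,240) and the brush at (318,195). In the top view the plate spans about (287..425, 190..272). The catch bar is near (396,240), the paddle near (384,213), the tape at (390,287) and the bottle at (475,185). Next I'll look at enlarged crops.

```bash
cat > h.py <<'E'
from station import *
import numpy as np, cv2
from scipy.spatial.transform import Rotation as R
CAL={n:get_calibration(n) for n in("side","top")}
def ray(n,u,v):
    c=CAL[n]; d=np.array([(u-c['cx'])/c['fx'],(v-c['cy'])/c['fy']]); s=d.copy()
    for _ in range(20): s=d/(1+c['k1']*(s@s))
    r=R.from_quat(c['orientation']).apply([s[0],-s[1],-1]); return np.array(c['xyz']),r/np.linalg.norm(r)
def onz(n,u,v,z):
    o,d=ray(n,u,v); return o+d*(z-o[2])/d[2]
def tri(a,b):
    (o,d),(p,e)=ray("top",*a),ray("side",*b)
    t=np.linalg.lstsq(np.c_[d,-e],p-o,rcond=None)[0]
    x,y=o+d*t[0],p+e*t[1]; return (x+y)/2,np.linalg.norm(x-y)
def proj(n,P):
    c=CAL[n]; q=R.from_quat(c['orientation']).inv().apply(np.array(P)-c['xyz'])
    s=np.c_[q[...,0]/-q[...,2],q[...,1]/q[...,2]].reshape(-1,2)
    f=1+c['k1']*(s**2).sum(1,keepdims=True); return s*f*c['fx']+[c['cx'],c['cy']]
def crop(n,box,k,out):
    x,y,w,h=box; im=snapshot(n)[y:y+h,x:x+w,::-1]
    cv2.imwrite(out,cv2.resize(im,None,fx=k,fy=k,interpolation=cv2.INTER_CUBIC))
E
python3 - <<'E'
from h import *
a=cv2.imread("pics/top0.png")[180:280,280:440]; b=cv2.imread("pics/side0.png")[175:290,305:415]
cv2.imwrite("pics/tc.png",cv2.resize(a,None,fx=5,fy=5,interpolation=cv2.INTER_CUBIC))
cv2.imwrite("pics/sc.png",cv2.resize(b,None,fx=5,fy=5,interpolation=cv2.INTER_CUBIC))
E
```

```text
(no output)
```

View pics/tc.png

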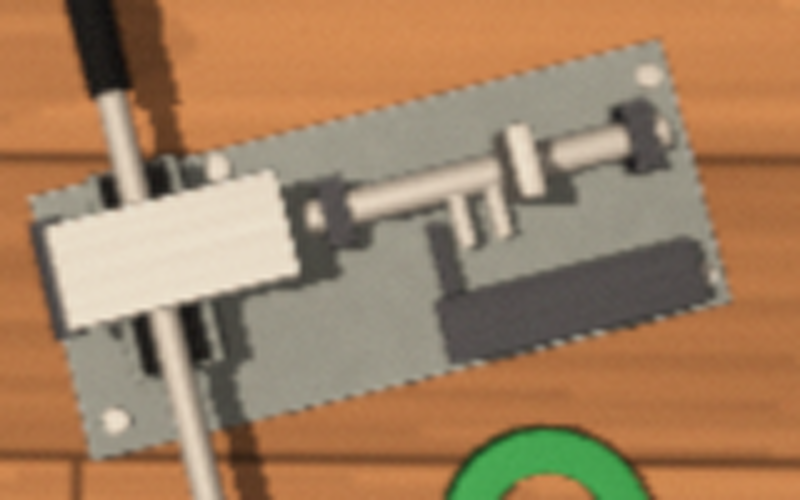

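View pics/sc.png

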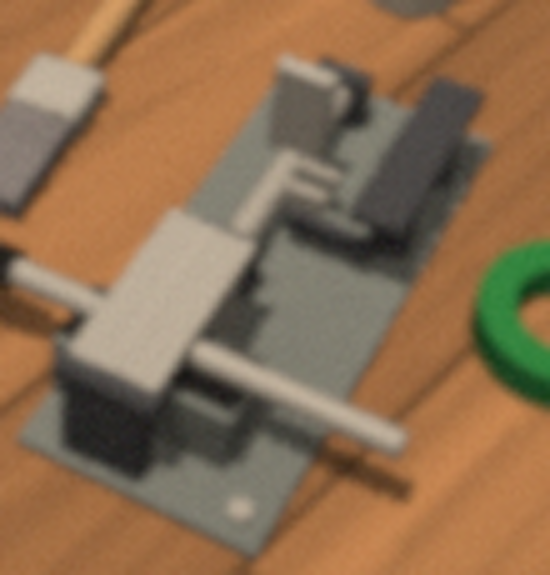

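In the top crop, the catch pad corners are about (440,298), (452,360), (715,295) and (700,240). The plate corners are (30,197), (658,40), (730,300) and (95,460), and the paddle is at (523,160). In the side crop, the pad top corners are (358,203), (402,228), (482,95) and (437,78), and the paddle top edge runs (280,57)–(338,85).

```bash
python3 - <<'E'
from h import *
np.set_printoptions(precision=4,suppress=True)
T=lambda p:(280+(p[0]+.5)/5-.5,180+(p[1]+.5)/5-.5)
S=lambda p:(305+(p[0]+.5)/5-.5,175+(p[1]+.5)/5-.5)
prs={'pad+x+y':((440,298),(358,203)),'pad-x+y':((452,360),(402,228)),'pad+x-y':((700,240),(437,78)),'pad-x-y':((718,293),(482,95)),
'padtop+x':((505,127),(280,57)),'padtop-x':((523,196),(335,85)),'strap +x-y':((272,172),(178,210)),'strap-x-y':((297,272),(252,240)),
'strap-x+y':((68,328),(150,392)),'plate+y-x':((95,460),(255,555))}
for k,(a,b) in prs.items(): print(k,*tri(T(a),S(b)))
pl=np.array([onz("top",*T(p),0.008)[:2] for p in [(30,197),(658,40),(730,300),(95,460)]])
print(pl,pl.mean(0)); 
e=pl[0]-pl[1]+pl[3]-pl[2]; print("yaw from plate",np.arctan2(-e[0],e[1]),"len/wid",np.linalg.norm(pl[0]-pl[1]),np.linalg.norm(pl[2]-pl[1]))
yaw=np.arctan2(-e[0],e[1]); M=R.from_euler('z',yaw).as_matrix()
o=np.r_[pl.mean(0),0]
# marker fits: pad centre, paddle
pc=np.mean([tri(T(a),S(b))[0] for k,(a,b) in prs.items() if k[:4] in('pad+','pad-')],0)
print("pad c",pc,"in fixture",M.T@(pc-o)); 
for nm in("padtop+x","padtop-x"): print(nm, M.T@(tri(T(prs[nm][0]),S(prs[nm][1]))[0]-o))
# tape, bottle
for nm,uv,z in(("tape",(390,287),.024),("bottlecap",(483,181),.14)): 
    p=onz("top",*uv,z); print(nm,p,"fix",M.T@(p-o))
t=R.from_quat(get_state()['ee_rot']).as_matrix(); print(t)
E
```

```text
pad+x+y [ 0.5207 -0.0697  0.0558] 0.004205738961264371
pad-x+y [ 0.4963 -0.074   0.0538] 0.0018252365541447022
pad+x-y [ 0.5477 -0.177   0.0472] 0.001504485682101931
pad-x-y [ 0.5253 -0.1848  0.0451] 0.0004958063085832877
padtop+x [ 0.5899 -0.0925  0.0892] 0.001994816892116828
padtop-x [ 0.5622 -0.1003  0.084 ] 0.0031675474129609074
strap +x-y [ 0.5723 -0.      0.0648] 0.003276826731565511
strap-x-y [ 0.5331 -0.0093  0.0674] 0.0007888798371768936
strap-x+y [0.5095 0.0845 0.0646] 0.0008483979974353252
plate+y-x [0.4493 0.0794 0.0004] 8.182272424347826e-05
[[ 0.565   0.1092]
 [ 0.6361 -0.1693]
 [ 0.5217 -0.1987]
 [ 0.45    0.0785]] [ 0.5432 -0.0451]
yaw from plate 0.25145678607418254 len/wid 0.28736359654024624 0.11807579746605462
pad c [ 0.5225 -0.1264  0.0504] in fixture [-0.0403 -0.0736  0.0504]
padtop+x [ 0.0334 -0.0575  0.0892]
padtop-x [ 0.0047 -0.0582  0.084 ]
tape [ 0.4215 -0.1181  0.024 ] fix [-0.136  -0.0404  0.024 ]
bottlecap [ 0.6319 -0.2751  0.14  ] fix [ 0.0287 -0.2449  0.14  ]
[[ 0.3076  0.9515 -0.0004]
 [ 0.9515 -0.3076 -0.0017]
 [-0.0017  0.0002 -1.    ]]
```

```bash
cat >> h.py <<'E'
T=lambda p:(280+(p[0]+.5)/5-.5,180+(p[1]+.5)/5-.5)
S=lambda p:(305+(p[0]+.5)/5-.5,175+(p[1]+.5)/5-.5)
E
python3 - <<'E'
from h import *
np.set_printoptions(precision=4,suppress=True)
mm={(440,298):(-16,5),(452,360):(-44,5),(700,240):(-16,-105),(718,293):(-44,-105)}
W=np.array([onz("top",*T(k),.056)[:2] for k in mm]); F=np.array(list(mm.values()))/1e3
print(W, np.linalg.norm(W[0]-W[1]),np.linalg.norm(W[0]-W[2]))
a=W-W.mean(0);b=F-F.mean(0)
yaw=np.arctan2((b[:,0]*a[:,1]-b[:,1]*a[:,0]).sum(),(a*b).sum()); print("yaw pad",yaw)
for y in(yaw,.2515):
    M=R.from_euler('z',y).as_matrix(); o=np.r_[W.mean(0)-M[:2,:2]@F.mean(0),0]; print("origin",o)
    f=lambda q,z,n="top":M.T@(onz(n,*q,z)-o)*1e3
    print("strap",[f(T(p),.07)[:2] for p in((272,172),(297,272),(68,328),(48,228))])
    print("guide tops",f(T((640,135)),.038)[:2],f(T((338,210)),.038)[:2],"(30,-100),(30,35)")
    print("shaft axis pts",[f(T(p),.053)[:2] for p in((118,130),(170,345),(198,470))],"y=115")
    print("paddle top c",f(T((516,160)),.086)[:2], "side view top",[f(S(p),.086,"side")[:2] for p in((280,57),(338,85))])
    print("side pad",[f(S(p),.056,"side")[:2] for p in((358,203),(402,228),(437,78),(482,95))])
    print("tool-x target", M[:2,0])
E
```

```text
[[ 0.5225 -0.0685]
 [ 0.4972 -0.0733]
 [ 0.5469 -0.1755]
 [ 0.5253 -0.1824]] 0.025759868610406116 0.10972148680079193
yaw pad 0.23895026172369507
origin [ 0.5403 -0.0692  0.    ]
strap [array([48.7597, 60.2731]), array([ 6.8508, 59.8359]), array([  6.1628, 155.8415]), array([ 47.6823, 154.8403])]
guide tops [ 29.5478 -95.4092] [28.2948 36.7014] (30,-100),(30,35)
shaft axis pts [array([ 81.8829, 119.1372]), array([-10.4213, 118.1454]), array([-62.8778, 118.4954])] y=115
paddle top c [ 29.9868 -35.377 ] side view top [array([ 43.0426, -37.9803]), array([ 10.596 , -34.6718])]
side pad [array([-21.1012,   3.571 ]), array([-45.2127,   7.4217]), array([-20.0162, -96.5966]), array([-44.2125, -96.8511])]
tool-x target [0.9716 0.2367]
origin [ 0.5396 -0.069   0.    ]
strap [array([50.1373, 59.276 ]), array([ 8.2262, 59.3648]), array([  8.7431, 155.3715]), array([ 50.2468, 153.8493])]
guide tops [ 28.9732 -96.1529] [29.3782 35.963 ] (30,-100),(30,35)
shaft axis pts [array([ 83.9966, 117.7198]), array([ -8.3127, 117.8865]), array([-60.7607, 118.8947])] y=115
paddle top c [ 30.1656 -36.131 ] side view top [array([ 43.1876, -38.8979]), array([ 10.7852, -35.1825])]
side pad [array([-20.4297,   3.4551]), array([-44.4908,   7.6081]), array([-20.6017, -96.7182]), array([-44.7993, -96.669 ])]
tool-x target [0.9685 0.2489]
```

The landmarks agree to about 3 mm: strap, guides, shaft and paddle, with bolt travel about 6 mm. The fixture origin is about (0.5395, −0.067) with yaw about 0.245. Now I'll move above the start point.

>>> apply_moves --series '[{"tx": 21,"ty": -42,"tz": 0,"spin": -0.07},{"tx": 42,"ty": -85,"tz": 0,"spin": -0.14},{"tx": 63,"ty": -127,"tz": 0,"spin": -0.21},{"tx": 84,"ty": -170,"tz": 0,"spin": -0.28},{"tx": 105,"ty": -212,"tz": 0,"spin": -0.35},{"tx": 126,"ty": -255,"tz": 0,"spin": -0.42},{"tx": 147,"ty": -297,"tz": 0,"spin": -0.49},{"tx": 168,"ty": -340,"tz": 0,"spin": -0.56,"grip": 0.53}]'

```text
validation failed for argument at $.se...
```

>>> apply_moves --series '[{"tx": 21,"ty": -42,"tz": 0,"spin": -0.07},{"tx": 42,"ty": -85,"tz": 0,"spin": -0.14},{"tx": 63,"ty": -127,"tz": 0,"spin": -0.21},{"tx": 84,"ty": -170,"tz": 0,"spin": -0.28},{"tx": 105,"ty": -212,"tz": 0,"spin": -0.35},{"tx": 126,"ty": -255,"tz": 0,"spin": -0.42},{"tx": 147,"ty": -297,"tz": 0,"spin": -0.453},{"tx": 168,"ty": -340,"tz": 0,"spin": -0.453}]'

```text
validation failed for argument at $.se...
```

>>> apply_moves --series '[{"tx": 21,"ty": -42,"tz": 0,"spin": -0.07,"grip": 1},{"tx": 42,"ty": -85,"tz": 0,"spin": -0.14,"grip": 1},{"tx": 63,"ty": -127,"tz": 0,"spin": -0.21,"grip": 1},{"tx": 84,"ty": -170,"tz": 0,"spin": -0.28,"grip": 1},{"tx": 105,"ty": -212,"tz": 0,"spin": -0.35,"grip": 1},{"tx": 126,"ty": -255,"tz": 0,"spin": -0.42,"grip": 1},{"tx": 147,"ty": -297,"tz": 0,"spin": -0.49,"grip": 1},{"tx": 168,"ty": -340,"tz": 0,"spin": -0.56,"grip": 0.53}]'

```text
time_s: 0.9
tool_pos: [0.3607, 0.253, 0.3038]
ee_rot: [0.94, 0.341, 0.0, -0.0]
ft_force: [0.6, 1.0, 0.0]
opening: 0.0733
```

>>> apply_moves --series '[{"tx": 22,"ty": -43,"tz": 0,"spin": -0.06,"grip": 0.53},{"tx": 44,"ty": -86,"tz": 0,"spin": -0.12,"grip": 0.53},{"tx": 66,"ty": -129,"tz": 0,"spin": -0.18,"grip": 0.53},{"tx": 88,"ty": -172,"tz": 0,"spin": -0.24,"grip": 0.53},{"tx": 110,"ty": -215,"tz": 0,"spin": -0.3,"grip": 0.53},{"tx": 132,"ty": -258,"tz": 0,"spin": -0.36,"grip": 0.53},{"tx": 154,"ty": -301,"tz": 0,"spin": -0.42,"grip": 0.53},{"tx": 174,"ty": -344,"tz": 0,"spin": -0.451,"grip": 0.53}]'

```text
time_s: 1.7
tool_pos: [0.5349, -0.0911, 0.3037]
ee_rot: [0.992, 0.122, -0.0, -0.0]
ft_force: [1.1, 0.1, 0.0]
opening: 0.0454
```

>>> apply_moves --series '[{"tx": 22,"ty": -43,"tz": -40,"spin": 0,"grip": 0.53},{"tx": 22,"ty": -43,"tz": -80,"spin": 0,"grip": 0.53},{"tx": 22,"ty": -43,"tz": -110,"spin": 0,"grip": 0.53},{"tx": 22,"ty": -43,"tz": -110,"spin": 0,"grip": 0.53},{"tx": 22,"ty": -43,"tz": -110,"spin": 0,"grip": 0.53}]'

```text
time_s: 2.2
tool_pos: [0.5563, -0.1319, 0.194]
ee_rot: [0.992, 0.123, -0.0, -0.0]
ft_force: [0.4, 0.2, 0.9]
opening: 0.0455
```

```bash
python3 - <<'E'
from h import *
a=snapshot("side")[130:270,300:440,::-1]; b=snapshot("top")[150:290,320:460,::-1]
cv2.imwrite("pics/c1.png",cv2.resize(np.hstack([a,b[:,:60*0+140]]),None,fx=2.85,fy=2.85,interpolation=cv2.INTER_CUBIC))
print(get_state()['tool_pos'],get_state()['opening'],get_state()['ft_force'])
E
```

```text
[ 0.55739674 -0.13199004  0.19573403] 0.04524861402413131 [ 0.94997376 -0.46902853  0.38933267]
```

View pics/c1.png

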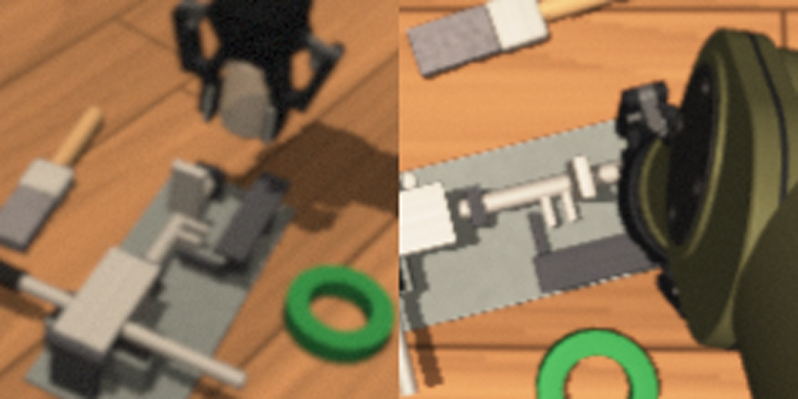

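The tips sit above and behind the paddle at side-crop (208,115) and (270,135), with the jaw axis square to the bolt. I'll descend to about 6 mm above the pad and then step down by force.

>>> apply_moves --series '[{"tx": 0,"ty": 0,"tz": -25,"spin": 0,"grip": 0.53},{"tx": 0,"ty": 0,"tz": -45,"spin": 0,"grip": 0.53},{"tx": 0,"ty": 0,"tz": -58,"spin": 0,"grip": 0.53},{"tx": 0,"ty": 0,"tz": -58,"spin": 0,"grip": 0.53},{"tx": 0,"ty": 0,"tz": -58,"spin": 0,"grip": 0.53}]'

```text
time_s: 2.8
tool_pos: [0.557, -0.1323, 0.137]
ee_rot: [0.992, 0.123, 0.001, 0.0]
ft_force: [-0.3, -0.3, 0.8]
opening: 0.045
```

```bash
python3 - <<'E'
from h import *
s=get_state();print(s['tool_pos'],s['ft_force'])
a=snapshot("side")[150:250,330:430,::-1]
cv2.imwrite("pics/c2.png",cv2.resize(a,None,fx=5,fy=5,interpolation=cv2.INTER_CUBIC))
M=R.from_quat(s['ee_rot']).as_matrix()
for sx in(-.03,.03):
  for d in(.060,.073): print(sx,d,(proj("side",[s['tool_pos']+M@[sx,0,d]])-[330,150])*5)
E
```

```text
[ 0.55697393 -0.13227517  0.13700098] [-0.28004023 -0.29106324  0.76413211]
-0.03 0.06 [[308.69746413 213.34308674]]
-0.03 0.073 [[304.5558573  232.47754494]]
0.03 0.06 [[196.07299194 170.21472802]]
0.03 0.073 [[193.1479407  189.34977895]]
```

View pics/c2.png

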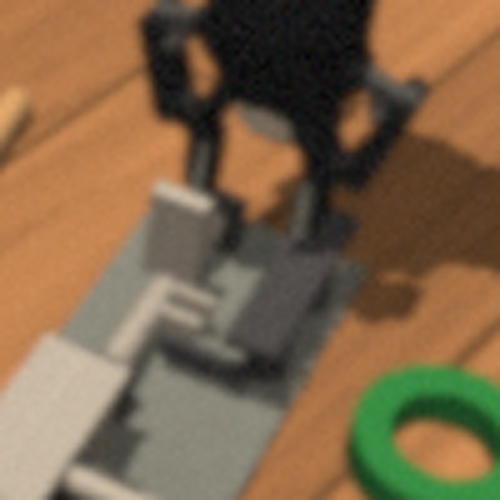

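The right tip is at (308,245), over the pad's width, and the left finger is behind the paddle. Now pressing down gently.

>>> apply_moves --series '[{"tx": 0,"ty": 0,"tz": -5,"spin": 0,"grip": 0.53},{"tx": 0,"ty": 0,"tz": -7,"spin": 0,"grip": 0.53},{"tx": 0,"ty": 0,"tz": -9,"spin": 0,"grip": 0.53},{"tx": 0,"ty": 0,"tz": -10,"spin": 0,"grip": 0.53},{"tx": 0,"ty": 0,"tz": -10,"spin": 0,"grip": 0.53}]'

```text
time_s: 3.35
tool_pos: [0.5563, -0.1323, 0.1259]
ee_rot: [0.992, 0.123, 0.0, 0.0]
ft_force: [-0.2, -0.0, 2.6]
opening: 0.045
```

>>> apply_moves --series '[{"tx": 0,"ty": 0,"tz": -1,"spin": 0,"grip": 0.53},{"tx": 0,"ty": 0,"tz": -2,"spin": 0,"grip": 0.53},{"tx": 0,"ty": 0,"tz": -3,"spin": 0,"grip": 0.53},{"tx": 0,"ty": 0,"tz": -3,"spin": 0,"grip": 0.53},{"tx": 0,"ty": 0,"tz": -3,"spin": 0,"grip": 0.53}]'

```text
time_s: 3.85
tool_pos: [0.5563, -0.1323, 0.123]
ee_rot: [0.992, 0.123, 0.0, 0.0]
ft_force: [-0.2, -0.0, 3.0]
opening: 0.0452
```

>>> apply_moves --series '[{"tx": 0,"ty": 0,"tz": -1,"spin": 0,"grip": 0.53},{"tx": 0,"ty": 0,"tz": -2,"spin": 0,"grip": 0.53},{"tx": 0,"ty": 0,"tz": -3,"spin": 0,"grip": 0.53},{"tx": 0,"ty": 0,"tz": -3,"spin": 0,"grip": 0.53},{"tx": 0,"ty": 0,"tz": -3,"spin": 0,"grip": 0.53}]'

```text
time_s: 4.35
tool_pos: [0.5563, -0.1323, 0.1199]
ee_rot: [0.992, 0.123, 0.0, 0.0]
ft_force: [-1.2, 1.0, 2.5]
opening: 0.0452
```

>>> apply_moves --series '[{"tx": 0,"ty": 0,"tz": -1,"spin": 0,"grip": 0.53},{"tx": 0,"ty": 0,"tz": -2,"spin": 0,"grip": 0.53},{"tx": 0,"ty": 0,"tz": -2,"spin": 0,"grip": 0.53},{"tx": 0,"ty": 0,"tz": -2,"spin": 0,"grip": 0.53}]'

```text
time_s: 4.75
tool_pos: [0.5563, -0.1323, 0.1179]
ee_rot: [0.992, 0.123, 0.0, 0.0]
ft_force: [-0.7, 0.1, 5.1]
opening: 0.0453
```

>>> apply_moves --series '[{"tx": 0,"ty": 0,"tz": -1,"spin": 0,"grip": 0.53},{"tx": 0,"ty": 0,"tz": -1,"spin": 0,"grip": 0.53},{"tx": 0,"ty": 0,"tz": -1,"spin": 0,"grip": 0.53}]'

```text
time_s: 5.05
tool_pos: [0.5563, -0.1323, 0.1169]
ee_rot: [0.992, 0.123, 0.0, 0.0]
ft_force: [-0.4, -0.4, 4.7]
opening: 0.0452
```

>>> apply_moves --series '[{"tx": 0,"ty": 0,"tz": -1,"spin": 0,"grip": 0.53},{"tx": 0,"ty": 0,"tz": -1,"spin": 0,"grip": 0.53},{"tx": 0,"ty": 0,"tz": -1,"spin": 0,"grip": 0.53}]'

```text
time_s: 5.35
tool_pos: [0.5563, -0.1323, 0.1164]
ee_rot: [0.992, 0.123, 0.0, 0.0]
ft_force: [-1.9, 1.5, 7.8]
opening: 0.0452
```

The hard stop is reached (z lag and force jump to 8 N), so the catch is fully down. Now pushing along fixture +y.

>>> apply_moves --series '[{"tx": -1,"ty": 4,"tz": 0,"spin": 0,"grip": 0.53},{"tx": -2,"ty": 8,"tz": 0,"spin": 0,"grip": 0.53},{"tx": -3,"ty": 12,"tz": 0,"spin": 0,"grip": 0.53},{"tx": -4,"ty": 16,"tz": 0,"spin": 0,"grip": 0.53},{"tx": -5,"ty": 20,"tz": 0,"spin": 0,"grip": 0.53},{"tx": -6,"ty": 24,"tz": 0,"spin": 0,"grip": 0.53}]'

```text
time_s: 5.95
tool_pos: [0.5515, -0.1114, 0.1165]
ee_rot: [0.993, 0.122, 0.002, 0.002]
ft_force: [0.4, -5.5, 5.3]
opening: 0.0451
```

>>> apply_moves --series '[{"tx": -1,"ty": 4,"tz": 0,"spin": 0,"grip": 0.53},{"tx": -2,"ty": 8,"tz": 0,"spin": 0,"grip": 0.53},{"tx": -3,"ty": 12,"tz": 0,"spin": 0,"grip": 0.53},{"tx": -4,"ty": 15,"tz": 0,"spin": 0,"grip": 0.53}]'

```text
time_s: 6.35
tool_pos: [0.5476, -0.0961, 0.1165]
ee_rot: [0.993, 0.122, 0.002, 0.002]
ft_force: [1.2, -5.7, 4.3]
opening: 0.0453
```

>>> apply_moves --series '[{"tx": -1,"ty": 3,"tz": 0,"spin": 0,"grip": 0.53},{"tx": -1.5,"ty": 6,"tz": 0,"spin": 0,"grip": 0.53},{"tx": -2,"ty": 8,"tz": 0,"spin": 0,"grip": 0.53},{"tx": -2,"ty": 8,"tz": 0,"spin": 0,"grip": 0.53}]'

```text
time_s: 6.75
tool_pos: [0.5455, -0.0876, 0.1164]
ee_rot: [0.992, 0.122, 0.001, 0.002]
ft_force: [1.5, -4.1, 6.9]
opening: 0.0452
```

>>> apply_moves --series '[{"tx": -0.5,"ty": 2,"tz": 0,"spin": 0,"grip": 0.53},{"tx": -1,"ty": 4,"tz": 0,"spin": 0,"grip": 0.53},{"tx": -1,"ty": 4,"tz": 0,"spin": 0,"grip": 0.53}]'

```text
time_s: 7.05
tool_pos: [0.545, -0.086, 0.1165]
ee_rot: [0.993, 0.121, 0.002, 0.003]
ft_force: [1.5, -9.2, 3.8]
opening: 0.0454
```

>>> apply_moves --series '[{"tx": -0.5,"ty": 2,"tz": 0,"spin": 0,"grip": 0.53},{"tx": -1,"ty": 4,"tz": 0,"spin": 0,"grip": 0.53},{"tx": -1,"ty": 4,"tz": 0,"spin": 0,"grip": 0.53}]'

```text
time_s: 7.35
tool_pos: [0.5447, -0.0853, 0.1167]
ee_rot: [0.993, 0.119, 0.003, 0.005]
ft_force: [3.5, -14.8, 3.6]
opening: 0.0451
```

```bash
python3 - <<'E'
from h import *
s=get_state();print(s['tool_pos'],s['ft_force'])
a=snapshot("side")[150:250,330:430,::-1];b=snapshot("top")[170:270,330:390,::-1]
cv2.imwrite("pics/c3.png",cv2.resize(np.hstack([a,b]),None,fx=5,fy=5,interpolation=cv2.INTER_CUBIC))
E
```

```text
[ 0.54473081 -0.08525471  0.11672569] [  3.49601375 -14.79673256   3.58918103]
```

View pics/c3.png

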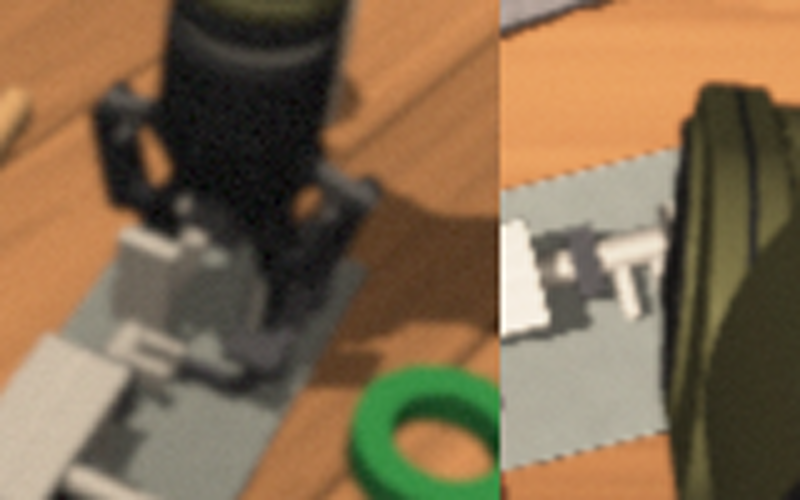

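The bolt has stopped against 15 N. The paddle's top-left corner moved from side-crop (155,185) to (122,232), so I'll check that distance while lifting straight up. I back off the push slightly first.

```bash
python3 - <<'E'
from h import *
f=lambda p:onz("side",330+(p[0]+.5)/5-.5,150+(p[1]+.5)/5-.5,.086)
d=f((122,232))-f((155,185)); print(d*1e3, np.linalg.norm(d)*1e3, d@[-.2426,.9701,0])
E
```

```text
[-9.92168129 36.47251604  0.        ] 37.79793891156871 0.03778898769198446
```

Travel of about 37.8 mm matches home. I'll lift to release the catch while lightly pushing, then back off and rise clear.

>>> apply_moves --series '[{"tx": 0.5,"ty": -2,"tz": 5,"spin": 0,"grip": 0.53},{"tx": 0.5,"ty": -2,"tz": 12,"spin": 0,"grip": 0.53},{"tx": 0.5,"ty": -2,"tz": 18,"spin": 0,"grip": 0.53},{"tx": 3,"ty": -12,"tz": 18,"spin": 0,"grip": 0.53},{"tx": 5,"ty": -22,"tz": 18,"spin": 0,"grip": 0.53},{"tx": 5,"ty": -22,"tz": 50,"spin": 0,"grip": 0.53},{"tx": 5,"ty": -22,"tz": 90,"spin": 0,"grip": 0.53},{"tx": 5,"ty": -22,"tz": 130,"spin": 0,"grip": 0.53}]'

```text
time_s: 8.25
tool_pos: [0.547, -0.0991, 0.2464]
ee_rot: [0.992, 0.124, -0.001, -0.001]
ft_force: [1.7, 0.0, -0.8]
opening: 0.0459
```

>>> apply_moves --series '[{"tx": 0,"ty": -40,"tz": 30,"spin": 0,"grip": 0.53},{"tx": 0,"ty": -80,"tz": 50,"spin": 0,"grip": 0.53},{"tx": 0,"ty": -120,"tz": 60,"spin": 0,"grip": 0.53},{"tx": 0,"ty": -160,"tz": 60,"spin": 0,"grip": 0.53},{"tx": 0,"ty": -160,"tz": 60,"spin": 0,"grip": 0.53},{"tx": 0,"ty": -160,"tz": 60,"spin": 0,"grip": 0.53}]'

```text
time_s: 8.85
tool_pos: [0.5468, -0.2602, 0.3053]
ee_rot: [0.993, 0.122, -0.0, -0.0]
ft_force: [-0.5, 0.5, -0.3]
opening: 0.045
```

```bash
python3 - <<'E'
from h import *
s=get_state();print(s['time_s'],s['tool_pos'],s['ft_force'],s['joint_velocities'].round(3))
a=snapshot("side")[140:260,320:440,::-1];b=snapshot("top")[180:280,280:440,::-1]
a=cv2.resize(a,(390,390),interpolation=cv2.INTER_CUBIC);b=cv2.copyMakeBorder(cv2.resize(b,(400,250),interpolation=cv2.INTER_CUBIC),0,140,0,0,0)
cv2.imwrite("pics/c4.png",np.hstack([a,b]))
E
```

```text
8.85 [ 0.54679752 -0.26022521  0.30527595] [-0.51237247  0.48582907 -0.29859797] [-0.042 -0.006 -0.039  0.02  -0.005 -0.001 -0.003]
```

View pics/c4.png

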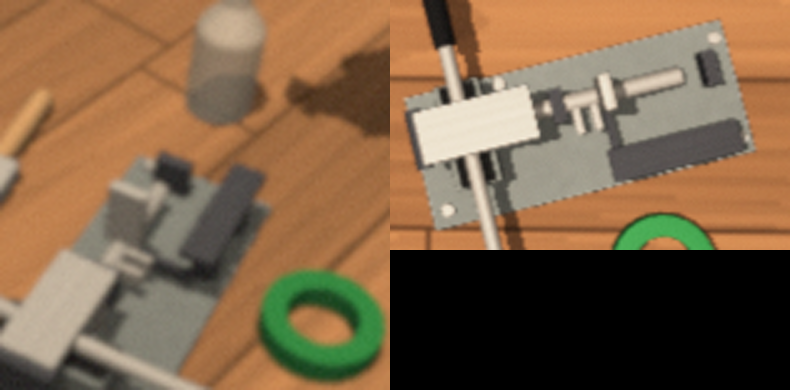

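The hand is clear and the bystanders are standing as before. The paddle is now near the keeper, at top (606,90) in the picture. I'll check catch height and bolt travel numerically against the first pictures.

```bash
python3 - <<'E'
from h import *
np.set_printoptions(precision=2,suppress=True)
now={n:snapshot(n)[:,:,::-1].copy() for n in("side","top")}; old={n:cv2.imread(f"pics/{n}0.png") for n in now}
def shift(n,x,y,w,h,m):
    t=old[n][y:y+h,x:x+w]; s=now[n][y-m:y+h+m,x-m:x+w+m]
    k=4; r=cv2.matchTemplate(cv2.resize(s,None,fx=k,fy=k,interpolation=2),cv2.resize(t,None,fx=k,fy=k,interpolation=2),cv2.TM_CCOEFF_NORMED)
    _,v,_,l=cv2.minMaxLoc(r); return np.array(l)/k-m,round(v,2)
print("pad side",shift("side",372,188,32,36,6),"tape",shift("top",366,264,48,46,6),"brush",shift("top",320,138,94,40,6),"bottle side",shift("side",376,128,28,50,6))
p=shift("top",378,202,14,20,26); print("paddle top",p)
a=onz("top",385,212,.086); b=onz("top",*(np.array([385,212])+p[0]),.086); print("travel mm",(b-a)@[-.2426,.9701,0]*1e3)
P=np.array([.524,-.124,.056]); print("10mm down in side px",proj("side",[P-[0,0,.01]])-proj("side",[P]))
E
```

```text
pad side (array([0., 0.]), 0.92) tape (array([0., 0.]), 1.0) brush (array([0., 0.]), 1.0) bottle side (array([0., 0.]), 1.0)
paddle top (array([-17.75,   4.5 ]), 0.88)
travel mm 36.4520600414038
10mm down in side px [[-0.6   2.86]]
```

```bash
python3 -c "
from station import *
close_job(); s=get_state(); print(s['time_s'],s['ft_force'])"
```

```text
the job is handed in; nothing more can be done
the job is handed in; nothing more can be done
```

The clamp looks locked and the job is handed in; the hand-in gives no verdict, so this rests on my own checks. One fingertip pressed the catch bar to its stop (about 8 N). It held the bar down while the other finger pushed the paddle until the bolt stopped (about 15 N). I then lifted straight up so the catch could spring back, and withdrew the hand.

**Last checks**
- **Bolt:** the paddle moved about 36.5 mm in the top view and 37.8 mm in the side view. With a start of up to 6 mm, that puts the bolt at its stop. The two views differ by about 1.3 mm.
- **Catch:** the bar matched its starting place in the side picture (0 px shift, where fully pressed would show about 3 px). That match was good rather than perfect (0.92).
- **Bystanders:** the bottle, tape and brush showed no shift at all.
- **Hand:** it was clear, with under 1 N on the wrist. The last clock reading, before the final pictures, was 8.85 s.

**Didn't go as planned**
- The first two move calls were refused because their rows had no gripper value; nothing moved.
- The first two-view height of the bar's far end came out about 10 mm low, so I took the bar from the top view at its stated height. The other landmarks then agreed to about 5 mm.

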